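# Trim the zero of a bench balance

## Task

Slide the dust cover on the balance fully open, turn the sunken zero-trim knob until its pointer lines up with the mark on the ring around the well, then slide the cover fully shut again. Leave the dish on the pan and everything else on the bench where it is.

Things in the scene. Friction and masses are not known exactly. Their poses are not given: they have to be found in the camera images.
- balance: White top-pan balance, 260 x 420 mm, fixed. Origin: centre of its underside; x away from its front (front faces the robot within 0.3 rad), y towards its left (pan) side, z up. Flat deck 65 mm above the bench; steel pan 160 x 160 mm, top at 81 mm, centred at (30, 105) mm; well at (-55, -110) mm. Low rails (tops 78 mm above the bench) guide the cover, 59 to 71 mm either side of the well's centre.
- dust_cover (a joint): Travel of the grey dust cover in m: 0 fully shut (over the well), 0.110 fully open, along the balance's +x (away from its front). Stops at both ends, stays where left, about 2 N to move; starts up to 0.02 open. It is a plate 104 mm (along x) x 124 mm, 5 mm thick, its top 73 mm above the bench, with an upright fin.
- fin_top (a point): Centre of the top edge of the fin on the middle of the cover, 95 mm above the bench; moves with the cover. The fin is 10 mm thick along the balance's x, 60 mm along its y, and stands 22 mm above the plate: push it from either side or pinch it. With the cover shut it is right above the knob.
- well (a point): Centre of the well's mouth, level with the deck, on the knob's axis; axes as the balance. The well is a straight round hole 84 mm across and 30 mm deep.
- trim_knob (a joint): Angle of the trim knob in rad, 0 to 3.0, growing clockwise seen from above; at 0 the pointer points along the balance's -y. Friction about 0.05 N m; stays where it is left. Never more than 1.5 rad from the mark at the start.
- knob_top (a point): Centre of the knob's top, on its axis, 3 mm below the deck; x axis along the pointer. Black bar 14 mm thick, 24 mm tall, flat-sided, reaching 18 mm behind and 27 mm ahead of the axis (pointed end, white line on top), on a disc 44 mm across, 3 mm high on the well's floor. Each flat is 35 mm from the wall: a fully opened gripper may not fit into the well.
- pointer (a point): The tip of the knob's pointed end, at the level of the knob's top, 27 mm from the axis.
- mark_ring (a joint): Angle of the index mark, counted just like the knob's angle: the pointer lines up with the mark when both angles are equal. Preset; the ring is flush and cannot be turned by hand.
- mark (a point): The index mark: a black dash with a diamond in it, 12 mm long, on the flat aluminium ring (90 to 116 mm across) around the well; this point is its centre, 51.5 mm from the knob's axis, its x axis pointing outwards. May be partly or wholly hidden while the cover is shut.
- dish: Empty square steel dish, 85 x 85 x 18 mm, loose on the pan; origin at the centre of its underside. To be left alone.
- toy_truck: Toy lorry, 130 x 54 x 61 mm, on the bench to the right of the balance. To be left alone.
- toy_car: Toy car, 100 x 56 x 45 mm, on the bench to the left of the balance. To be left alone.
- pen_a: Marker pen, 130 mm, on the bench behind the balance. To be left alone.
- pen_b: Marker pen, 130 mm, on the bench behind the balance. To be left alone.
- pliers: Pliers, 180 mm long, 14 mm high, on the bench behind the balance. To be left alone.
- vial: Glass vial, 34 mm across, 60 mm tall, standing at the left of the balance. To be left alone.

How it is judged:
By the outcome, as a careful person would: the job done as asked, in the order asked, and still so for the second after the job is handed in, with the robot touching nothing.
It also fails if it takes over 53 s, if anything falls off the work surface, if the arm or the gripper's body presses on something with over 40 N, if the wrist force passes 120 N, or if a joint passes its speed limit or range.

## Robot

A 6-joint arm with a two-finger parallel gripper is mounted at the origin on the work surface. World frame = base frame: x ahead of the robot, y to its left, z up, the work surface at z = 0. Lengths are in m, angles in rad, forces in N, time in s.
With the tool pointing down it reaches from about 0.25 to 0.725 m from the base axis. Payload 4 kg.
Tool frame: the origin (TCP) lies midway between the tips of the shut fingers; the grasp point (between the pads) lies pinch_z behind it (pinch_z is the distance from the TCP to the grasp point, in m); z points along the fingers, y is the direction in which the jaws open and shut (so a half turn about z gives the same grasp; the last joint's range is limited). The gripper opens to 85 mm and grips with 20 to 120 N. Pads are 22 mm wide; open, the fingers measure 114 mm over their backs; the gripper's body (76 mm by 85 mm) begins 54 mm behind the grasp point. The pads swing forward as they close: fully open they stand 13 mm farther back than shut.
Start: joints at [-1.161, 0.241, 0.005, 1.335, 0, 1.571], TCP at [0.199, -0.459, 0.231] pointing down, gripper open.
Joint ranges: [-2.72, 2.72], [-1.05, 1.87], [-1.09, 1.28], [-1.99, 2.15], [-1.42, 1.44], [-3.14, 3.14]. Speed limits (rad/s): [2.79, 2.79, 3.14, 3.14, 3.14, 3.14].

## Interface

Orientations are given as a unit quaternion [x, y, z, w].
In Python, from workcell import * gives the robot as it stands.
- The arm moves only by the tool move_arm, never from a script. Its argument "motion" is a list of rows, each a list of 3 entries, a list of its own where there are three numbers: the finger opening in mm, from 0 to 85.4, then the shift along the tool's x, y, z in units of 50 mm (1.0 is 50 mm), then the turn about the tool's z in units of 6 degrees (1.0 is 6 degrees). In form: [[claw, [dx, dy, dz], roll], ...]. A call has exactly 10 rows; each row is the pose to reach, as a shift and turn from the pose commanded when the call began, along the tool's axes at that moment; what a row does not reach only later rows make up. A row lasts 1/10 s, in which the tool goes at most 50 mm and 8.59 degrees, less where a joint would pass 70% of its speed; a pose out of reach is approached as far as the arm can. A call with a gripper value outside its range is refused whole. The fingers move at their own pace and stop on an object; the grip force is fixed at half the most. Time passes only in rows, so rows that repeat a pose let the fingers close, or fill a call up. It gives the time, the measured TCP pose, the force and the opening at its end, in the units of the state.
- get_obs(): the state, without advancing time (a new reading comes with each control period).
- camera(name): name is "scene" or "top" or "wrist"; returns a dict with "color" (480x640x3 uint8, red, green, blue), "fx", "fy", "cx", "cy" (pixels), "distortion" ([k1, k2, p1, p2, k3] as OpenCV has them; the pictures are not rectified), "rvec" (rotation vector, rad) and "tvec" (3), from world to camera coordinates, as OpenCV has them; the wrist camera has in their place "mount" (4x4, takes a point from camera to tool coordinates, whose origin is the TCP and whose axes are the flange's). Camera axes: x right, y down, z forward; pixel columns grow to the right and rows downward; lengths in m; the calibration is good to about 2 mm. A picture is of the moment at which its call begins: read the wrist's pose just before it. There is no depth.
- job_done(): hands the job in, once; it reports no verdict.
The state is a dict: "clock": time; "joint_pos": joint angles; "joint_vel": joint speeds; "tau": joint torques, N m; "eef_pos": TCP position; "tool_rot": TCP orientation; "ft_force": force on the tool from outside, world axes, zero at the start; "ft_torque": the same for the moment, N m; "grip_width": finger opening in m.
Only numpy, scipy, OpenCV 4.12 (cv2) and the standard library are available. Lean on these libraries where they do the work, as an engineer would, in place of code of your own. Each camera call takes 0.05 s, during which the arm holds its last target.

## Working session

There is one attempt and no reset: what is moved stays moved. The work goes in short steps, Python scripts to look and compute and a tool call to move; the robot and the scene stay as the last step left them, time stands still between calls to the robot, and variables do not carry over. Pictures are saved under pics/ and viewed, and the job is handed in when it is done.

Besides the shell and the picture viewer there is one more tool, called after ">>>" by a JSON object that holds its "name" and its "arguments", one argument or row to a line. move_arm: Moves the arm, as the interface text tells. Its arguments: {"type":"object","properties":{"motion":{"type":"array","items":{"type":"array"}}},"required":["motion"]}

```bash
mkdir -p pics; ls; python3 - <<'E'
from workcell import *
import cv2
o=get_obs(); print({k:o[k] for k in ['clock','eef_pos','tool_rot','grip_width','ft_force']})
for n in ['scene','top']:
    c=camera(n); cv2.imwrite(f'pics/{n}0.png',c['color'][:,:,::-1]); print(n,{k:v for k,v in c.items() if k!='color'})
c=camera('wrist');print(c['mount'],c['fx'],c['cx'],c['cy'],c['distortion'])
E
```

```text
pics
{'clock': 0.0, 'eef_pos': array([ 0.19895392, -0.4580245 ,  0.23041314]), 'tool_rot': array([ 9.79082526e-01,  2.03460822e-01, -2.09065937e-04, -1.02817764e-03]), 'grip_width': 0.08550563563497164, 'ft_force': array([-0.32787961,  0.12743636,  0.22272988])}
scene {'fx': 564.8690554008863, 'fy': 564.8690554008863, 'cx': 314.4596879718318, 'cy': 237.58092564101145, 'distortion': array([0.02584741, 0.        , 0.        , 0.        , 0.        ]), 'rvec': array([ 1.72673643,  1.7604674 , -0.78794489]), 'tvec': array([-0.01917671, -0.33890528,  1.55613937])}
top {'fx': 506.51589428715414, 'fy': 506.51589428715414, 'cx': 313.07085005591176, 'cy': 238.55749050367987, 'distortion': array([-0.08046992,  0.        ,  0.        ,  0.        ,  0.        ]), 'rvec': array([ 2.17555187, -2.16975009,  0.09195331]), 'tvec': array([0.04445404, 0.59705204, 1.15748754])}
[[-2.63363744e-05 -9.44039704e-01 -3.29831831e-01  8.57621694e-02]
 [ 9.99999899e-01  1.23012464e-04 -4.31932302e-04 -3.29227559e-04]
 [ 4.48334669e-04 -3.29831809e-01  9.44039606e-01 -1.43721189e-01]
 [ 0.00000000e+00  0.00000000e+00  0.00000000e+00  1.00000000e+00]] 429.94536513134784 329.4938595361009 238.31833694710224 [-0.01567158  0.          0.          0.          0.        ]
```

View pics/scene0.png

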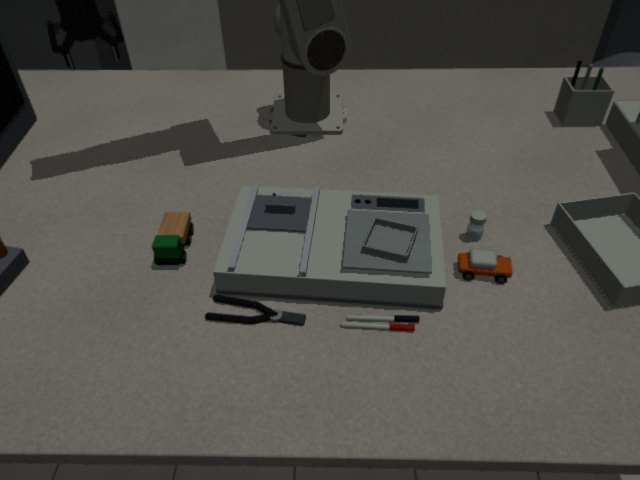

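View pics/top0.png

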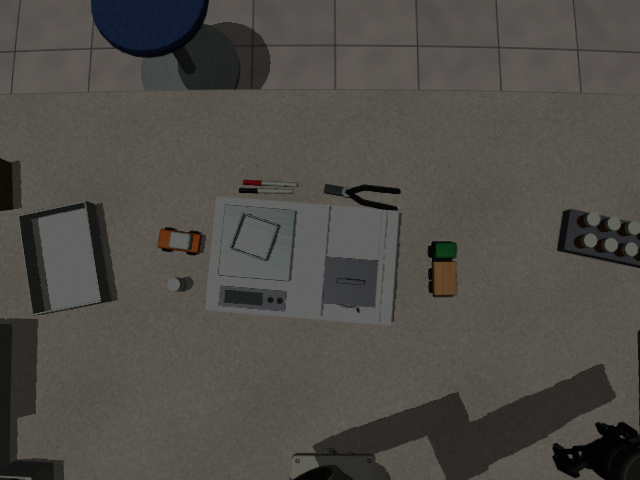

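The top view shows the balance at about (208–399, 197–325), the cover at (324–378, 257–307) with its fin near (350, 281), and what looks like the mark near (358, 309). I'll enlarge that area for accurate corners.

```bash
cat > h.py <<'E'
import numpy as np, cv2
from scipy.spatial.transform import Rotation as R
def cast(c,px,z,obs=None):
    K=np.array([[c['fx'],0,c['cx']],[0,c['fy'],c['cy']],[0,0,1]])
    p=cv2.undistortPoints(np.array(px,float).reshape(-1,1,2),K,np.array(c['distortion'])).reshape(-1,2)
    d=np.c_[p,np.ones(len(p))]
    if 'rvec' in c:
        Rm=cv2.Rodrigues(np.array(c['rvec']))[0]; o=-Rm.T@np.array(c['tvec']); d=d@Rm
    else:
        M=np.array(c['mount']); Rt=R.from_quat(obs['tool_rot']).as_matrix()
        o=obs['eef_pos']+Rt@M[:3,3]; d=d@(Rt@M[:3,:3]).T
    return o+d*((z-o[2])/d[:,2])[:,None]
def proj(c,P,obs=None):
    K=np.array([[c['fx'],0,c['cx']],[0,c['fy'],c['cy']],[0,0,1]])
    if 'rvec' in c: rv,tv=np.array(c['rvec']),np.array(c['tvec'])
    else:
        M=np.array(c['mount']); Rt=R.from_quat(obs['tool_rot']).as_matrix()
        Rc=Rt@M[:3,:3]; o=obs['eef_pos']+Rt@M[:3,3]; rv=cv2.Rodrigues(Rc.T)[0]; tv=-Rc.T@o
    return cv2.projectPoints(np.array(P,float),rv,tv,K,np.array(c['distortion']))[0].reshape(-1,2)
E
python3 - <<'E'
import cv2
i=cv2.imread('pics/top0.png')[180:340,195:415]
cv2.imwrite('pics/top0z.png',cv2.convertScaleAbs(cv2.resize(i,None,fx=3.6,fy=3.6,interpolation=cv2.INTER_CUBIC),alpha=1.6))
E
```

```text
(no output)
```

View pics/top0z.png

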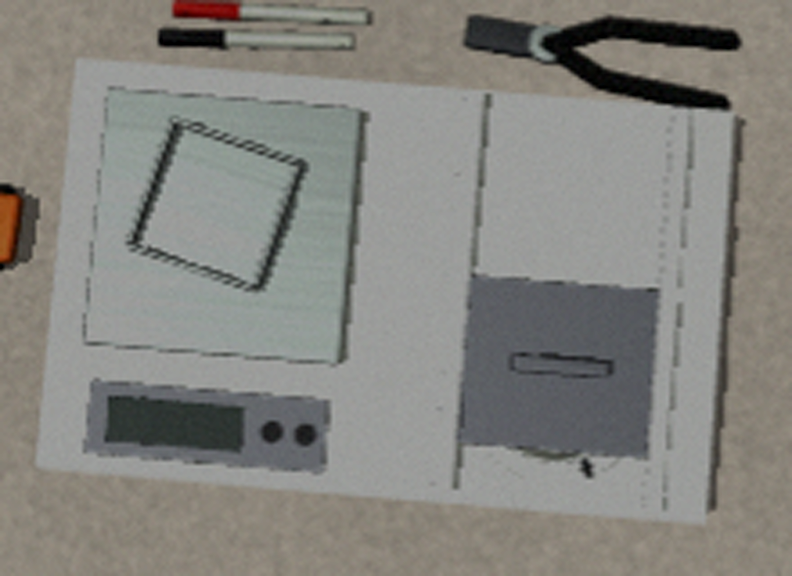

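In the enlarged top view the deck corners are near (77,58), (737,113), (707,523) and (37,468). The fin top spans (511–612, 353–376) and the mark is at (587,467). The cover is slightly open.

```bash
python3 - <<'E'
from workcell import *
from h import *
c=camera('top')
z=lambda p:(np.array(p,float)+.5)/3.6-.5+[195,180]
P=cast(c,z([(77,58),(737,113),(707,523),(37,468)]),0.065)
print(P.round(4),np.linalg.norm(P-np.roll(P,-1,0),axis=1))
# BL,BR,FR,FL ; balance local
L=np.array([(130,210),(130,-210),(-130,-210),(-130,210)])/1000
A=P[:,:2]; a0=A.mean(0); H=(A-a0).T@L
th=np.arctan2(sum(L[:,0]*(A-a0)[:,1]-L[:,1]*(A-a0)[:,0]),sum((L*(A-a0)).sum(1)))
print('bal',a0,th)
Rm=np.array([[np.cos(th),-np.sin(th)],[np.sin(th),np.cos(th)]])
well=a0+Rm@[-.055,-.11]; print('well',well)
f=cast(c,z([(561,364)]),.095)[0,:2]; print('fin',f,'local rel well',Rm.T@(f-well))
m=cast(c,z([(587,467)]),.065)[0,:2]; r=Rm.T@(m-well); print('mark rel',r,np.hypot(*r),'angle',np.arctan2(-r[0],-r[1]) )
cc=cast(c,z([(471,275),(660,289),(648,458),(460,443)]),.073)[:,:2]; print('cover',(cc-well)@Rm)
o=get_obs(); print(R.from_quat(o['tool_rot']).as_matrix().round(4), o['clock'])
E
```

```text
[[ 0.6914  0.2685  0.065 ]
 [ 0.657  -0.1506  0.065 ]
 [ 0.4    -0.1291  0.065 ]
 [ 0.4324  0.2886  0.065 ]] [0.42048362 0.25786429 0.41899147 0.25985982]
bal [0.5451913  0.06936407] -0.07996981427968926
well [ 0.48157977 -0.03589073]
fin [ 0.49826661 -0.03646844] local rel well [0.01667966 0.00075716]
mark rel [-0.04536536 -0.02234551] 0.050570127229906565 angle 1.1131122934462445
cover [[ 0.0674384   0.0593552 ]
 [ 0.06839849 -0.05860947]
 [-0.03646722 -0.05884761]
 [-0.03674779  0.05771777]]
[[ 9.172e-01  3.984e-01 -5.000e-04]
 [ 3.984e-01 -9.172e-01  1.200e-03]
 [-0.000e+00 -1.300e-03 -1.000e+00]] 0.2
```

```bash
cat >> h.py <<'E'
TH=-0.080; WELL=np.array([0.4816,-0.0359])
def loc(p): # world->well-relative balance axes
    c,s=np.cos(TH),np.sin(TH); return np.array([[c,s],[-s,c]])@(np.array(p)[:2]-WELL)
def wor(l):
    c,s=np.cos(TH),np.sin(TH); return np.array([[c,-s],[s,c]])@np.array(l)+WELL
def plan(o,l,z,yaw=None):
    """l: well-relative target, z, yaw: wanted direction (balance frame, ccw rad) of tool y, modulo pi"""
    Rt=R.from_quat(o['tool_rot']).as_matrix(); t=np.r_[wor(l),z]
    d=Rt.T@(t-o['eef_pos'])/0.05; r=0
    if yaw is not None:
        cur=np.arctan2(Rt[1,1],Rt[0,1])-TH; e=(yaw-cur+np.pi/2)%np.pi-np.pi/2; r=-np.degrees(e)/6
    print('shift',d.round(2),'roll',round(r,2),'now loc',(loc(o['eef_pos'])*1000).round(1),'z',o['eef_pos'][2].round(4),'j6',o['joint_pos'][5].round(2),'t',o['clock'])
E
python3 -c "
from workcell import *;from h import *
plan(get_obs(),[0.0167,0],0.15,0)"
```

```text
shift [ 8.84 -5.34  1.62] roll -10.32 now loc [-247.9 -443.6] z 0.2307 j6 1.57 t 0.2
```

>>> {"name": "move_arm", "arguments": {
  "motion": [
    [20,[0.7,-0.4,0],-0.8],
    [20,[1.5,-0.9,0],-1.8],
    [20,[2.3,-1.4,0.1],-2.8],
    [20,[3.1,-1.9,0.3],-3.8],
    [20,[3.9,-2.4,0.5],-4.8],
    [20,[4.7,-2.9,0.7],-5.8],
    [20,[5.5,-3.4,0.9],-6.8],
    [20,[6.3,-3.9,1.1],-7.8],
    [20,[7.1,-4.4,1.3],-8.8],
    [20,[7.8,-4.8,1.4],-9.6]
  ]
}}

```text
clock: 1.2
eef_pos: [0.4616, -0.0808, 0.1604]
tool_rot: [0.758, 0.652, -0.0, -0.001]
ft_force: [0.1, 0.8, 0.7]
grip_width: 0.0199
```

```bash
python3 -c "
from workcell import *;from h import *
o=get_obs();plan(o,[0.0167,0],0.15,0)
c=camera('wrist');cv2.imwrite('pics/w1.png',c['color'][:,:,::-1])
print(o['grip_width'])"
```

```text
shift [0.97 0.59 0.21] roll -0.67 now loc [-16.3 -46.3] z 0.1604 j6 1.55 t 1.2
0.0198624980426804
```

View pics/w1.png

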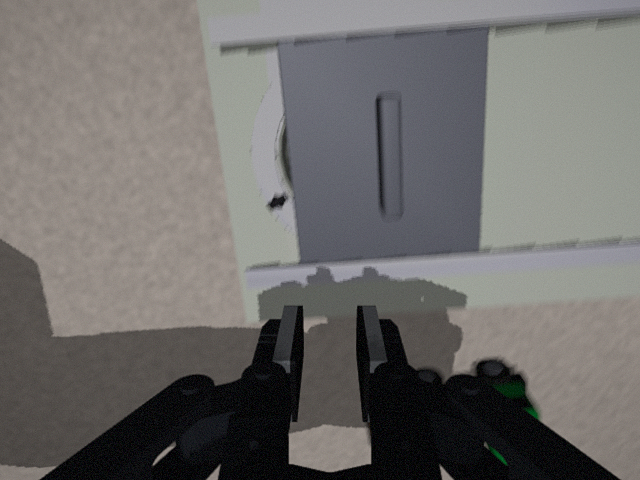

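The wrist picture shows the fin from (390,93) to (390,217), the mark at (277,202), the cover plate edges and the well's near rim. The fingers are at (290–385, 300+). I'll check these against the top-view estimate.

```bash
python3 -c "
from workcell import *;from h import *
o=get_obs();c=camera('wrist')
print('fin ends',[loc(p) for p in cast(c,[(390,95),(393,214)],.095,o)])
m=loc(cast(c,[(277.5,201.5)],.065,o)[0]);print('mark',m,np.hypot(*m),np.arctan2(-m[0],-m[1]))
print('cover',[loc(p) for p in cast(c,[(279,42),(488,27),(480,250),(300,262)],.073,o)])
plan(o,[0.0167,0],0.15,0);plan(o,[0.0167,0],0.08,0)"
```

```text
fin ends [array([0.02036282, 0.03921772]), array([ 0.0208065 , -0.01799779])]
mark [-0.04087588 -0.01510852] 0.0435787270248464 1.2167511378177347
cover [array([-0.030799  ,  0.06720012]), array([0.0717776 , 0.06760034]), array([ 0.0734203 , -0.04904894]), array([-0.03044581, -0.04984382])]
shift [0.88 0.54 0.2 ] roll -0.61 now loc [-13.2 -42.1] z 0.16 j6 1.55 t 1.25
shift [0.87 0.54 1.6 ] roll -0.61 now loc [-13.2 -42.1] z 0.16 j6 1.55 t 1.25
```

>>> {"name": "move_arm", "arguments": {
  "motion": [
    [20,[0.2,0.1,0],-0.15],
    [20,[0.4,0.25,0.05],-0.3],
    [20,[0.6,0.4,0.1],-0.45],
    [20,[0.75,0.5,0.15],-0.55],
    [20,[0.85,0.54,0.2],-0.6],
    [20,[0.88,0.54,0.2],-0.6],
    [20,[0.88,0.54,0.2],-0.6],
    [20,[0.88,0.54,0.2],-0.6],
    [20,[0.88,0.54,0.2],-0.6],
    [20,[0.88,0.54,0.2],-0.6]
  ]
}}

```text
clock: 2.3
eef_pos: [0.4947, -0.044, 0.1515]
tool_rot: [0.739, 0.673, 0.0, 0.0]
ft_force: [0.3, 0.6, 0.1]
grip_width: 0.0199
```

```bash
python3 -c "
from workcell import *;from h import *
o=get_obs();plan(o,[0.0167,0],0.08,0)
c=camera('wrist');cv2.imwrite('pics/w2.png',c['color'][:,:,::-1])
for l,z in [((.0167,.03),.095),((.0167,-.03),.095)]: print(proj(c,[np.r_[wor(l),z]],o))
print(o['joint_vel'].round(3))"
```

```text
shift [0.14 0.06 1.43] roll -0.13 now loc [13.7 -7. ] z 0.1515 j6 1.58 t 2.3
[[334.00677597 196.35685378]]
[[335.13663003 308.3744125 ]]
[ 0.001  0.001 -0.    -0.001  0.    -0.001]
```

View pics/w2.png

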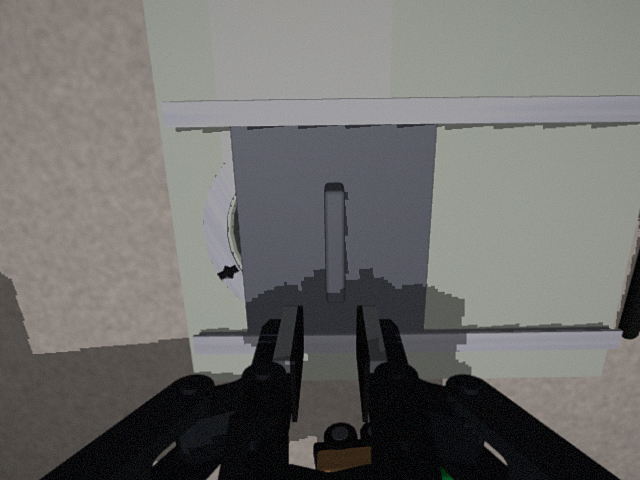

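The still picture has the fin's top at about x 326–346, y 186–300, the mark at (228,272) and the plate corners at (232,126), (436,124), (427,330) and (248,330). That puts the fin about 6 mm further left than the top view did, so I'll use the scene camera as a third opinion.

```bash
python3 -c "
from workcell import *;from h import *
o=get_obs();c=camera('wrist')
print('fin',[loc(p).round(4) for p in cast(c,[(334.5,185),(335,298)],.095,o)])
m=loc(cast(c,[(228.5,272)],.065,o)[0]);print('mark',m,np.hypot(*m))
print('plate',[loc(p).round(4) for p in cast(c,[(232,126),(436,124)],.073,o)])
print('rail inner',[loc(p).round(4) for p in cast(c,[(165,103),(633,97),(195,350),(618,343)],.078,o)])
i=cv2.imread('pics/scene0.png')[180:310,205:455]
cv2.imwrite('pics/s0z.png',cv2.convertScaleAbs(cv2.resize(i,None,fx=3.2,fy=3.2,interpolation=cv2.INTER_CUBIC),alpha=1.4))
s=camera('scene')
for n,l,z in [('BL',(.185,.32),.065),('BR',(.185,-.1),.065),('FR',(-.075,-.1),.065),('FL',(-.075,.32),.065),('fin+',(.0167,.03),.095),('fin-',(.0167,-.03),.095)]: print(n,(proj(s,[np.r_[wor(l),z]])-[205,180])*3.2)
"
```

```text
fin [array([0.017 , 0.0355]), array([ 0.0167, -0.0239])]
mark [-0.04507178 -0.02165361] 0.05000344240259223
plate [array([-0.034 ,  0.0616]), array([0.0684, 0.0612])]
rail inner [array([-0.0645,  0.0733]), array([0.162 , 0.0734]), array([-0.0661, -0.0658]), array([ 0.1834, -0.0646])]
BL [[765.89265584 338.52911129]]
BR [[ 20.16461628 289.17321761]]
FR [[112.51047699  12.7024737 ]]
FL [[742.06971992  45.04811559]]
fin+ [[282.68876159  74.53612892]]
fin- [[187.60050384  69.35791361]]
```

View pics/s0z.png

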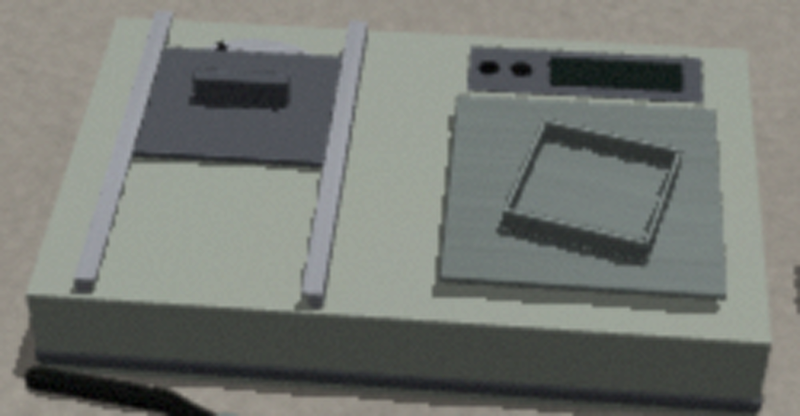

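Allowing for the fin's visible end face, the three views agree to about 2–3 mm: fin x ≈ 16.7 mm in every view, with y a bit further left. Caging the fin tolerates that. I'll lower over it now.

>>> {"name": "move_arm", "arguments": {
  "motion": [
    [20,[0.08,0.03,0.1],-0.1],
    [20,[0.16,0.06,0.3],-0.13],
    [20,[0.18,0.06,0.5],-0.13],
    [20,[0.18,0.06,0.7],-0.13],
    [20,[0.18,0.06,0.9],-0.13],
    [20,[0.18,0.06,1.1],-0.13],
    [20,[0.18,0.06,1.25],-0.13],
    [20,[0.18,0.06,1.35],-0.13],
    [20,[0.18,0.06,1.4],-0.13],
    [20,[0.18,0.06,1.4],-0.13]
  ]
}}

```text
clock: 3.45
eef_pos: [0.4985, -0.0352, 0.0811]
tool_rot: [0.735, 0.679, -0.0, -0.0]
ft_force: [0.5, -0.3, -0.0]
grip_width: 0.0201
```

```bash
python3 -c "
from workcell import *;from h import *
o=get_obs();plan(o,[0.116,0.002],0.081,0);print(o['ft_force'])
c=camera('wrist');cv2.imwrite('pics/w3.png',c['color'][:,:,::-1])"
```

```text
shift [-0.    1.98  0.  ] roll 0.01 now loc [16.8  2.1] z 0.0811 j6 1.58 t 3.45
[ 0.52762407 -0.29591553 -0.03166907]
```

View pics/w3.png

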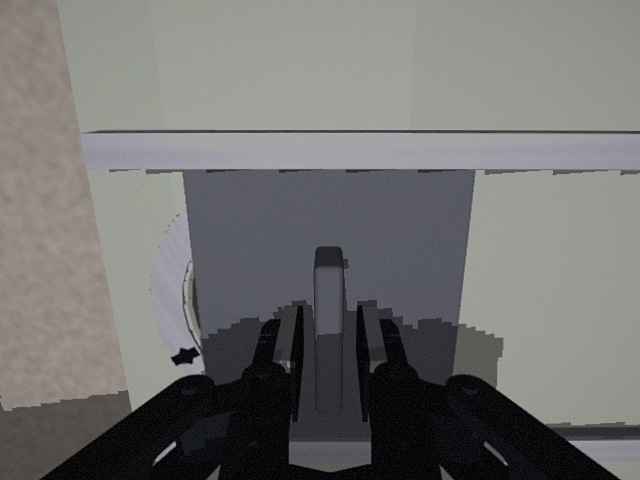

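The fin (x 315–343) sits cleanly between the fingers (inner faces near 300 and 360). There's no contact force, so I'll push it open.

>>> {"name": "move_arm", "arguments": {
  "motion": [
    [20,[0,0.1,0],0],
    [20,[0,0.3,0],0],
    [20,[0,0.55,0],0],
    [20,[0,0.8,0],0],
    [20,[0,1.05,0],0],
    [20,[0,1.3,0],0],
    [20,[0,1.5,0],0],
    [20,[0,1.7,0],0],
    [20,[0,1.82,0],0],
    [20,[0,1.88,0],0]
  ]
}}

```text
clock: 4.5
eef_pos: [0.593, -0.0426, 0.0812]
tool_rot: [0.735, 0.679, 0.0, 0.0]
ft_force: [-1.7, 0.9, 1.9]
grip_width: 0.0201
```

```bash
python3 -c "
from workcell import *;from h import *
o=get_obs();plan(o,[0.116,0.002],0.081,0);print(o['ft_force'])"
```

```text
shift [-0.    0.09  0.  ] roll 0.01 now loc [111.5   2.2] z 0.0812 j6 1.58 t 4.5
[-1.73967831  0.87977349  1.9479646 ]
```

>>> {"name": "move_arm", "arguments": {
  "motion": [
    [20,[0,0.03,0],0],
    [20,[0,0.05,0],0],
    [20,[0,0.07,0],0],
    [20,[0,0.08,0],0],
    [20,[0,0.09,0],0],
    [20,[0,0.09,0],0],
    [20,[0,0.09,0],0],
    [20,[0,0.09,0],0],
    [20,[0,0.09,0],0],
    [20,[0,0.09,0],0]
  ]
}}

```text
clock: 5.5
eef_pos: [0.5967, -0.0429, 0.0812]
tool_rot: [0.735, 0.679, -0.0, -0.0]
ft_force: [-1.6, 0.8, 0.1]
grip_width: 0.0201
```

```bash
python3 -c "
from workcell import *;from h import *
o=get_obs();plan(o,[0.116,0.002],0.081,0);print(o['ft_force'])"
```

```text
shift [-0.    0.01  0.  ] roll 0.01 now loc [115.3   2.2] z 0.0812 j6 1.58 t 5.5
[-1.64629279  0.78866598  0.09829226]
```

>>> {"name": "move_arm", "arguments": {
  "motion": [
    [20,[0,0.02,0],0],
    [20,[0,0.04,0],0],
    [20,[0,0.05,0],0],
    [20,[0,0.05,0],0],
    [20,[0,0.05,0],0],
    [20,[0,0.05,0],0],
    [20,[0,0.05,0],0],
    [20,[0,0.05,0],0],
    [20,[0,0.05,0],0],
    [20,[0,0.05,0],0]
  ]
}}

```text
clock: 6.5
eef_pos: [0.5978, -0.043, 0.0812]
tool_rot: [0.735, 0.679, -0.001, -0.001]
ft_force: [-6.3, 0.1, 2.4]
grip_width: 0.0199
```

```bash
python3 -c "
from workcell import *;from h import *
o=get_obs();plan(o,[0.116,0.002],0.081,0);print(o['ft_force'])"
```

```text
shift [-0.   -0.01  0.  ] roll 0.01 now loc [116.4   2.2] z 0.0812 j6 1.58 t 6.5
[-6.33202747  0.05157562  2.44446962]
```

The force jumped to 6 N and the motion stalled at 116.4 mm, so the cover is at its open stop. I'll back off, lift and go look into the well.

```bash
python3 -c "
from workcell import *;from h import *
o=get_obs();plan(o,[0.001,-0.03],0.17,0)"
```

```text
shift [-0.64 -2.31 -1.77] roll 0.01 now loc [116.4   2.2] z 0.0812 j6 1.58 t 6.5
```

>>> {"name": "move_arm", "arguments": {
  "motion": [
    [20,[0,-0.05,0],0],
    [20,[0,-0.08,0],0],
    [20,[0,-0.08,-0.3],0],
    [20,[0,-0.08,-0.7],0],
    [20,[0,-0.2,-1.1],0],
    [20,[-0.1,-0.6,-1.4],0],
    [20,[-0.3,-1.1,-1.6],0],
    [20,[-0.5,-1.6,-1.75],0],
    [20,[-0.6,-2.1,-1.78],0],
    [20,[-0.64,-2.3,-1.78],0]
  ]
}}

```text
clock: 7.5
eef_pos: [0.4812, -0.0663, 0.1712]
tool_rot: [0.735, 0.678, 0.001, 0.001]
ft_force: [0.6, 0.1, 0.3]
grip_width: 0.0205
```

>>> {"name": "move_arm", "arguments": {
  "motion": [
    [38,[0,0,0],0],
    [38,[0,0,0],0],
    [38,[0,0,0],0],
    [38,[0,0,0],0],
    [38,[0,0,0],0],
    [38,[0,0,0],0],
    [38,[0,0,0],0],
    [38,[0,0,0],0],
    [38,[0,0,0],0],
    [38,[0,0,0],0]
  ]
}}

```text
clock: 8.5
eef_pos: [0.4821, -0.0659, 0.1703]
tool_rot: [0.735, 0.679, 0.0, 0.0]
ft_force: [0.1, -0.8, -0.2]
grip_width: 0.038
```

```bash
python3 -c "
from workcell import *;from h import *
o=get_obs();plan(o,[0.001,0.002],0.081,0);print(o['ft_force'])
c=camera('wrist');cv2.imwrite('pics/w4.png',c['color'][:,:,::-1])
c=camera('top')['color'][230:340,300:400];cv2.imwrite('pics/t4.png',cv2.convertScaleAbs(cv2.resize(c[:,:,::-1],None,fx=5,fy=5,interpolation=2),alpha=1.5))
import pickle
d=camera('wrist');d.pop('color');pickle.dump((o,d),open('w4.pkl','wb'))"
```

```text
shift [ 0.64 -0.04  1.79] roll 0.01 now loc [  2.9 -29.9] z 0.1703 j6 1.51 t 8.5
[ 0.07318115 -0.82090759 -0.22921284]
```

View pics/w4.png

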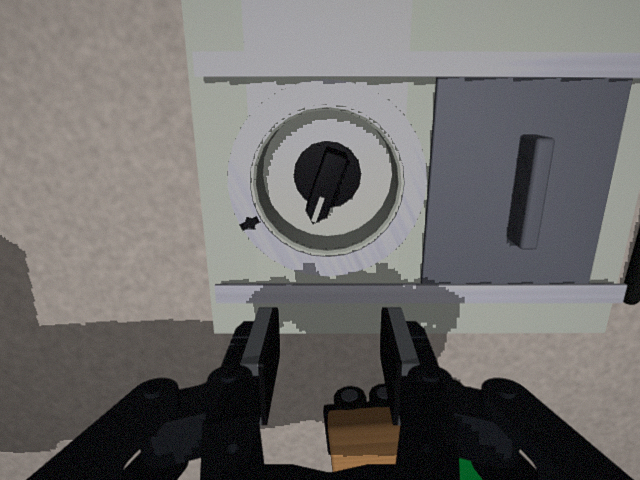

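View pics/t4.png

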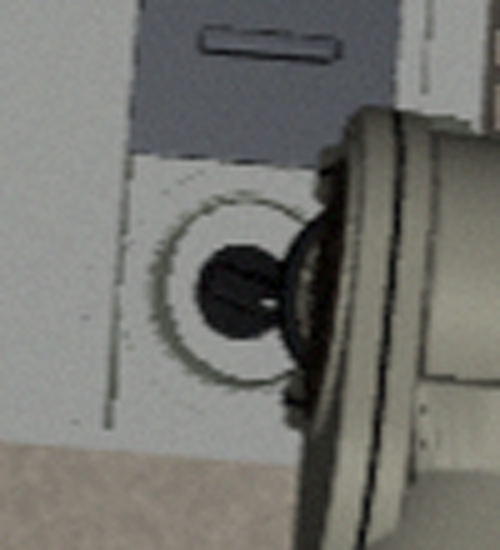

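The well, ring and knob are all in view. The knob is near (328,178) with its white line tip at about (318,215), the mark is at (250,224), and the cover's front edge is at x≈430. I'll enlarge for measurement.

```bash
python3 -c "
import cv2
i=cv2.imread('pics/w4.png')[70:280,220:440]
cv2.imwrite('pics/w4z.png',cv2.convertScaleAbs(cv2.resize(i,(770,735)[:2] if 0 else None,fx=2.8,fy=2.8,interpolation=2),alpha=1.5))"
```

```text
(no output)
```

View pics/w4z.png

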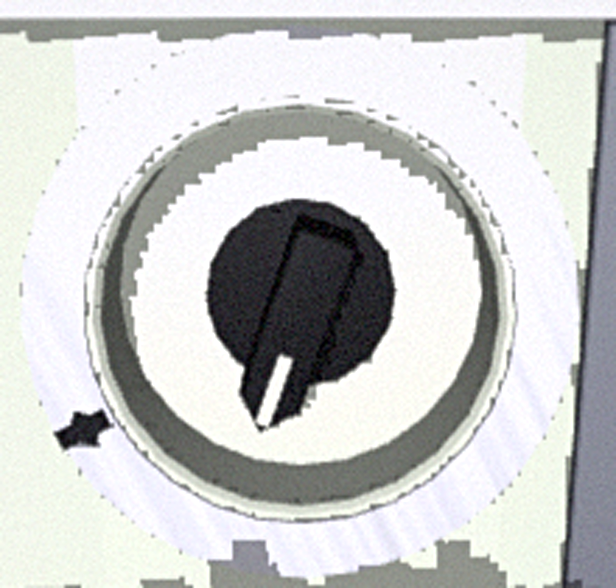

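```bash
python3 -c "
from h import *; import pickle
o,c=pickle.load(open('w4.pkl','rb'))
z=lambda p:(np.array(p,float)+.5)/2.8-.5+[220,70]
def circ(P):
    A=np.c_[2*P,np.ones(len(P))];s=np.linalg.lstsq(A,(P**2).sum(1),rcond=None)[0];return s[:2],np.sqrt(s[2]+s[0]**2+s[1]**2)
C=lambda px,h:np.array([loc(p) for p in cast(c,z(px),h,o)])
r=circ(C([(86,300),(516,300),(300,521),(300,97),(148,160),(450,155),(150,460),(452,460)],.065));print('ring90',r)
print('ring116',circ(C([(22,290),(580,290),(75,130),(520,120),(95,478),(290,573)],.065)))
print('disc',circ(C([(207,290),(394,290),(300,199),(238,225),(362,225),(372,342)],.038)))
w=r[0]
m=C([(83,430)],.065)[0]-w;print('mark',m,np.hypot(*m),np.arctan2(-m[0],-m[1]))
t=C([(262,430),(330,234)],.062);print('tip',t[0]-w,'tail',t[1]-w,'|',np.linalg.norm(t[0]-t[1]))
d=t[0]-t[1];print('ang line',np.arctan2(-d[0],-d[1]))
d=t[0]-w;print('ang tip',np.arctan2(-d[0],-d[1]),np.hypot(*d))
q=C([(264,420),(287,358)],.062);d=q[0]-q[1];print('white',np.arctan2(-d[0],-d[1]))
e=C([(300,215),(243,390),(358,257),(309,395)],.062);print(e-w)
for a,b in((0,1),(2,3)):
  d=e[b]-e[a];print('side',np.arctan2(-d[0],-d[1]))
print('cover front edge',C([(605,60),(568,540)],.073)-w)
"
```

```text
ring90 (array([0.00186545, 0.00256106]), np.float64(0.04510940994326266))
ring116 (array([0.001994  , 0.00382452]), np.float64(0.0585620536816744))
disc (array([0.00140409, 0.00355431]), np.float64(0.021092407502711998))
mark [-0.04726771 -0.02396708] 0.05299676818231622 1.1015248598047345
tip [-0.00860895 -0.02486435] tail [0.00599924 0.01771384] | 0.04501446340568345
ang line 0.3305065186722679
ang tip 0.33331834851558567 0.026312544699842677
white 0.35137570436807314
[[-0.00022218  0.02160049]
 [-0.01261911 -0.01580248]
 [ 0.01187858  0.01295603]
 [ 0.00167881 -0.01691213]]
side 0.32004797015544495
side 0.3290764781177487
cover front edge [[ 0.05780805  0.05213439]
 [ 0.05776427 -0.04629621]]
```

The cover's front edge is 57.8 mm from the well's centre, against 58 expected, so it is fully open. The knob is at ≈0.33 and the mark at ≈1.10 rad. The jaws should straddle the bar at yaw −0.33, then turn +0.77 rad.

```bash
python3 -c "
from workcell import *;from h import *
o=get_obs();plan(o,[0.0018,0.003],0.09,-0.33)"
```

```text
shift [ 0.66 -0.02  1.61] roll 3.16 now loc [  2.9 -29.9] z 0.1704 j6 1.51 t 8.65
```

>>> {"name": "move_arm", "arguments": {
  "motion": [
    [34,[0.1,0,0.1],0.5],
    [34,[0.25,0,0.3],1.0],
    [34,[0.4,0,0.55],1.6],
    [34,[0.5,0,0.8],2.2],
    [34,[0.6,-0.02,1.05],2.7],
    [34,[0.66,-0.02,1.3],3.0],
    [34,[0.66,-0.02,1.5],3.15],
    [34,[0.66,-0.02,1.6],3.15],
    [34,[0.66,-0.02,1.6],3.15],
    [34,[0.66,-0.02,1.6],3.15]
  ]
}}

```text
clock: 9.65
eef_pos: [0.484, -0.0331, 0.0906]
tool_rot: [0.836, 0.549, 0.0, 0.0]
ft_force: [0.1, 0.0, -0.5]
grip_width: 0.0338
```

```bash
python3 -c "
from workcell import *;from h import *
o=get_obs();plan(o,[0.0018,0.003],0.043,-0.33)
c=camera('wrist');cv2.imwrite('pics/w5.png',c['color'][:,:,::-1])"
```

```text
shift [-0.   -0.01  0.95] roll 0.01 now loc [2.2 2.9] z 0.0906 j6 1.91 t 9.65
```

View pics/w5.png

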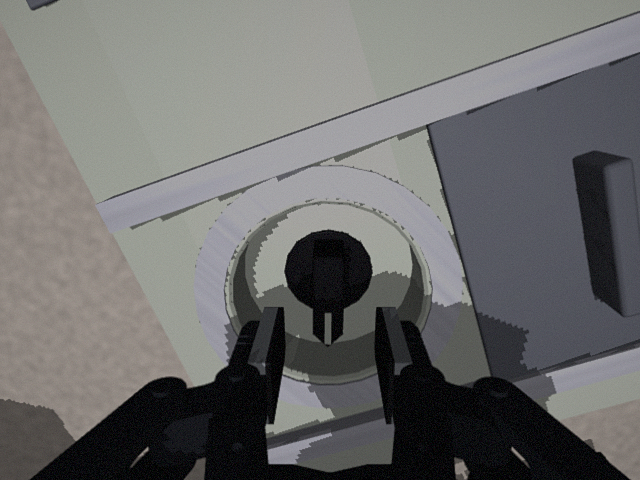

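The bar points straight down the image, centred at x≈329 between the fingers (285 and 378, midpoint 331). The fingers fit well inside the hole's rim (225–430). Next I'll lower, then close.

>>> {"name": "move_arm", "arguments": {
  "motion": [
    [34,[0,0,0.1],0],
    [34,[0,0,0.2],0],
    [34,[0,0,0.35],0],
    [34,[0,0,0.5],0],
    [34,[0,0,0.65],0],
    [34,[0,0,0.78],0],
    [34,[0,0,0.87],0],
    [34,[0,0,0.93],0],
    [34,[0,0,0.95],0],
    [34,[0,0,0.95],0]
  ]
}}

```text
clock: 10.7
eef_pos: [0.4838, -0.033, 0.0428]
tool_rot: [0.836, 0.549, 0.0, 0.0]
ft_force: [0.3, -0.4, 0.3]
grip_width: 0.0339
```

>>> {"name": "move_arm", "arguments": {
  "motion": [
    [28,[0,0,0],0],
    [24,[0,0,0],0],
    [20,[0,0,0],0],
    [18,[0,0,0],0],
    [16,[0,0,0],0],
    [14,[0,0,0],0],
    [12,[0,0,0],0],
    [10,[0,0,0],0],
    [10,[0,0,0],0],
    [10,[0,0,0],0]
  ]
}}

```text
clock: 11.7
eef_pos: [0.4835, -0.0328, 0.043]
tool_rot: [0.836, 0.549, -0.0, -0.0]
ft_force: [-2.6, 0.5, 5.1]
grip_width: 0.0126
```

```bash
python3 -c "
from workcell import *;from h import *
o=get_obs();plan(o,[0.0018,0.003],0.043,-1.10);print(o['ft_force'],o['ft_torque'],o['grip_width'])"
```

```text
shift [-0.  0.  0.] roll 7.36 now loc [1.6 3.2] z 0.043 j6 1.91 t 11.7
[-2.62380801  0.54389174  5.05777104] [0.13711739 0.57870813 0.01829429] 0.012571574746298542
```

Gripped (forces are small). Turning +7.35 units.

>>> {"name": "move_arm", "arguments": {
  "motion": [
    [10,[0,0,0],0.5],
    [10,[0,0,0],1.3],
    [10,[0,0,0],2.2],
    [10,[0,0,0],3.2],
    [10,[0,0,0],4.2],
    [10,[0,0,0],5.2],
    [10,[0,0,0],6.2],
    [10,[0,0,0],6.9],
    [10,[0,0,0],7.3],
    [10,[0,0,0],7.35]
  ]
}}

```text
clock: 12.7
eef_pos: [0.484, -0.0333, 0.043]
tool_rot: [0.981, 0.195, 0.0, 0.0]
ft_force: [-1.5, 0.1, 4.5]
grip_width: 0.0128
```

```bash
python3 -c "
from workcell import *;from h import *
o=get_obs();plan(o,[0.0018,0.003],0.043,-1.10);print(o['ft_force'],o['ft_torque'],o['grip_width'])"
```

```text
shift [-0.   -0.01  0.  ] roll 0.01 now loc [2.2 2.8] z 0.043 j6 2.68 t 12.7
[-1.52387293  0.09699037  4.54643083] [-0.1588679   0.37559833  0.05439737] 0.012808885496781112
```

>>> {"name": "move_arm", "arguments": {
  "motion": [
    [16,[0,0,0],0],
    [22,[0,0,0],0],
    [28,[0,0,0],0],
    [34,[0,0,0],0],
    [34,[0,0,0],0],
    [34,[0,0,-0.2],0],
    [34,[0,0,-0.5],0],
    [34,[0,0,-0.8],0],
    [34,[0,0,-1.1],0],
    [34,[0,0,-1.2],0]
  ]
}}

```text
clock: 13.7
eef_pos: [0.4851, -0.033, 0.105]
tool_rot: [0.981, 0.195, 0.002, 0.0]
ft_force: [-0.2, 0.4, 0.1]
grip_width: 0.0341
```

```bash
python3 -c "
from workcell import *;from h import *
o=get_obs();plan(o,[0.0025,-0.030],0.17,0);print(o['grip_width'])"
```

```text
shift [-0.31  0.59 -1.3 ] roll -10.49 now loc [3.3 3.2] z 0.105 j6 2.68 t 13.7
0.03407785474240131
```

>>> {"name": "move_arm", "arguments": {
  "motion": [
    [34,[0,0,-0.4],-0.5],
    [34,[0,0.1,-0.7],-1.5],
    [34,[-0.1,0.2,-0.9],-2.7],
    [34,[-0.1,0.3,-1.1],-3.9],
    [34,[-0.2,0.4,-1.2],-5.1],
    [34,[-0.3,0.5,-1.3],-6.3],
    [34,[-0.3,0.6,-1.3],-7.5],
    [34,[-0.3,0.6,-1.3],-8.7],
    [34,[-0.3,0.6,-1.3],-9.8],
    [34,[-0.3,0.6,-1.3],-10.5]
  ]
}}

```text
clock: 14.7
eef_pos: [0.4811, -0.0664, 0.1677]
tool_rot: [0.733, 0.68, -0.0, -0.0]
ft_force: [-0.5, 0.7, 0.3]
grip_width: 0.0344
```

>>> {"name": "move_arm", "arguments": {
  "motion": [
    [20,[0,0,0],0],
    [20,[0,0,0],0],
    [20,[0,0,0],0],
    [20,[0,0,0],0],
    [20,[0,0,0],0],
    [20,[0,0,0],0],
    [20,[0,0,0],0],
    [20,[0,0,0],0],
    [20,[0,0,0],0],
    [20,[0,0,0],0]
  ]
}}

```text
clock: 15.7
eef_pos: [0.4813, -0.0664, 0.1678]
tool_rot: [0.735, 0.679, -0.0, -0.0]
ft_force: [0.2, 0.6, -0.0]
grip_width: 0.02
```

```bash
python3 -c "
from workcell import *;from h import *
import pickle
o=get_obs();plan(o,[0.11,0.002],0.17,0)
c=camera('wrist');i=c.pop('color')[:,:,::-1];cv2.imwrite('pics/w6.png',i);pickle.dump((o,c),open('w6.pkl','wb'))
i=i[70:280,220:440]
cv2.imwrite('pics/w6z.png',cv2.convertScaleAbs(cv2.resize(i,None,fx=2.8,fy=2.8,interpolation=2),alpha=1.5))"
```

```text
shift [ 0.65  2.16 -0.04] roll 0.01 now loc [  2.2 -30.4] z 0.1678 j6 1.51 t 15.7
```

View pics/w6z.png

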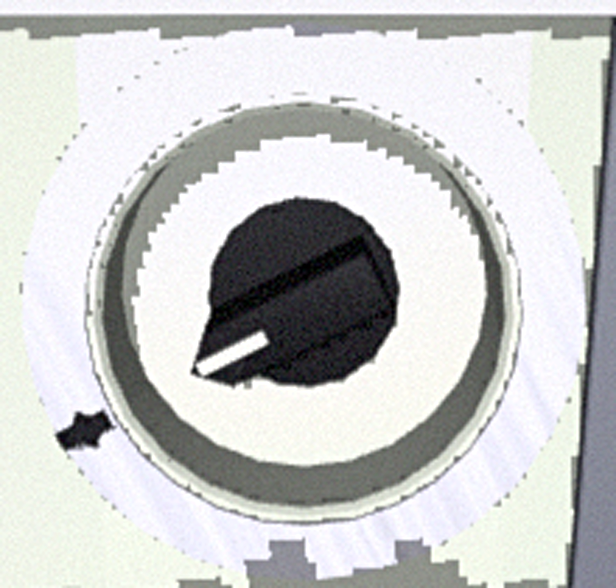

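The pointer's tip is at about (193,373) and its white line runs (198,371)–(268,337). The mark is centred at (84,430), and I'll measure both angles.

```bash
python3 -c "
from h import *; import pickle
o,c=pickle.load(open('w6.pkl','rb'))
im=cv2.imread('pics/w6.png'); g=im.max(2)
z=lambda p:(np.array(p,float)+.5)/2.8-.5+[220,70]
def circ(P):
    A=np.c_[2*P,np.ones(len(P))];s=np.linalg.lstsq(A,(P**2).sum(1),rcond=None)[0];return s[:2],np.sqrt(s[2]+s[0]**2+s[1]**2)
C0=lambda px,h:np.array([loc(p) for p in cast(c,px,h,o)])
C=lambda px,h:C0(z(px),h)
ang=lambda d:np.arctan2(-d[0],-d[1])
r=circ(C([(86,300),(522,300),(300,523),(300,97),(146,165),(455,155),(148,458),(456,460)],.065));print('ring90',r)
d0=circ(C([(211,290),(398,300),(302,198),(240,228),(362,222),(375,345),(302,386)],.038));print('disc',d0)
w=r[0]
# mark centroid by mask
k=np.zeros_like(g);k[214:235,236:262]=(g[214:235,236:262]<70);ys,xs=np.nonzero(k);print('mark px',xs.mean(),ys.mean(),len(xs))
# mark by mask and hull-ish
m=C0([(xs.mean(),ys.mean())],.065)[0]
for ww in(w,d0[0],(w+d0[0])/2): print('mark ang',ang(m-ww),np.hypot(*(m-ww)))
P=C0(np.c_[xs,ys],.065);u=np.linalg.svd(P-P.mean(0))[2][0];print('mark dash dir',ang(u),ang(-u))
# white line by mask
s=g[185:208,286:320].astype(int);print((s>120).sum());k=np.zeros_like(g);n,l,st,ce=cv2.connectedComponentsWithStats((g[180:215,280:330]>110).astype('uint8'))
for i in range(1,n): print(st[i],ce[i]+[280,180])
for i in range(1,n):
  if 20<st[i][4]<250:
    ys,xs=np.nonzero(l==i);Q=C0(np.c_[xs+280,ys+180],.062);u=np.linalg.svd(Q-Q.mean(0))[2][0];print('white dir',ang(u),ang(-u),len(xs))
t=C([(192,374),(381,271)],.062);print('tip/tail',t-w,ang(t[0]-t[1]),ang(t[0]-w),np.hypot(*(t[0]-t[1])))
q=C([(198,371),(268,337)],.062);print('white',ang(q[0]-q[1]))
e=C([(364,237),(212,310)],.062);print('side',ang(e[1]-e[0]))
"
```

```text
ring90 (array([0.00173428, 0.00239483]), np.float64(0.044987638591869564))
disc (array([0.00154021, 0.00298819]), np.float64(0.021196931197794883))
mark px 249.69135802469137 223.35802469135803 162
mark ang 1.1065659516468553 0.052761410777184055
mark ang 1.0948840647950655 0.05285716012371122
mark ang 1.1007197130075188 0.05280838461658426
mark dash dir -2.0366971018758715 1.1048955517139216
277
[  0   0  50  35 711] [295.88185654 202.2137834 ]
[ 10   9  26  15 129] [302.37209302 195.82945736]
white dir 1.1049879023050606 -2.0366047512847327 129
tip/tail [[-0.02393212 -0.01195685]
 [ 0.01596554  0.01009165]] 1.065938713406321 1.1074564442086012 0.04558463851940941
white 1.1125323892817347
side 1.1224898290750165
```

White line: 1.105 rad. Mark: 1.095–1.107 rad, with its dash direction at 1.105. They're aligned. Now I'll shut the cover.

>>> {"name": "move_arm", "arguments": {
  "motion": [
    [20,[0.1,0.2,0],0],
    [20,[0.2,0.6,0],0],
    [20,[0.3,1.1,0],0],
    [20,[0.45,1.6,0],0],
    [20,[0.6,2.0,0],0],
    [20,[0.65,2.18,0],0],
    [20,[0.65,2.2,0],0],
    [20,[0.65,2.2,0.2],0],
    [20,[0.65,2.2,0.4],0],
    [20,[0.65,2.2,0.6],0]
  ]
}}

```text
clock: 16.75
eef_pos: [0.5924, -0.0429, 0.1367]
tool_rot: [0.735, 0.678, -0.0, -0.0]
ft_force: [0.4, 0.6, -0.2]
grip_width: 0.02
```

```bash
python3 -c "
from workcell import *;from h import *
o=get_obs();plan(o,[0.1117,0.0025],0.081,0)
c=camera('wrist');cv2.imwrite('pics/w7.png',c['color'][:,:,::-1])"
```

```text
shift [0.01 0.02 1.11] roll 0.0 now loc [111.    1.8] z 0.1367 j6 1.58 t 16.75
```

View pics/w7.png

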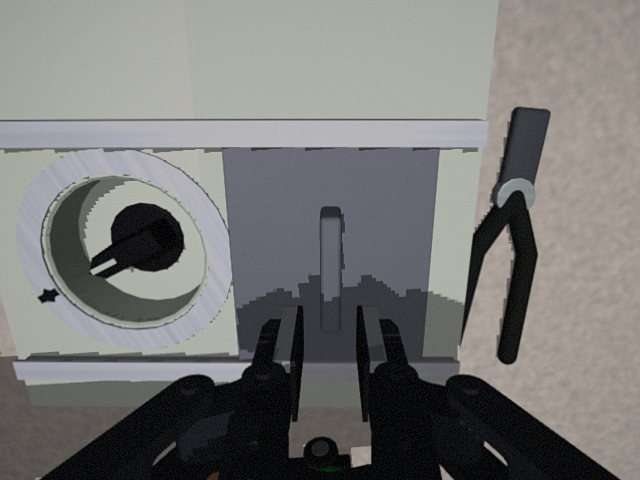

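The fin (x≈331) is centred between the fingers and the pointer is aimed at the mark (48,296). I'll lower over the fin and push it shut.

>>> {"name": "move_arm", "arguments": {
  "motion": [
    [20,[0,0.01,0.15],0],
    [20,[0,0.01,0.35],0],
    [20,[0,0.01,0.55],0],
    [20,[0,0.01,0.75],0],
    [20,[0,0.01,0.9],0],
    [20,[0,0.01,1.0],0],
    [20,[0,0.01,1.08],0],
    [20,[0,0.01,1.1],0],
    [20,[0,0.01,1.1],0],
    [20,[0,0.01,1.1],0]
  ]
}}

```text
clock: 17.8
eef_pos: [0.5944, -0.0428, 0.0832]
tool_rot: [0.735, 0.679, 0.0, 0.0]
ft_force: [-0.8, 0.4, -0.1]
grip_width: 0.02
```

>>> {"name": "move_arm", "arguments": {
  "motion": [
    [20,[0,-0.1,0],0],
    [20,[0,-0.3,0],0],
    [20,[0,-0.6,0],0],
    [20,[0,-0.9,0],0],
    [20,[0,-1.2,0],0],
    [20,[0,-1.5,0],0],
    [20,[0,-1.75,0],0],
    [20,[0,-1.95,0],0],
    [20,[0,-2.1,0],0],
    [20,[0,-2.2,0],0]
  ]
}}

```text
clock: 18.8
eef_pos: [0.4845, -0.034, 0.0833]
tool_rot: [0.735, 0.679, 0.001, 0.001]
ft_force: [1.5, 0.1, 0.1]
grip_width: 0.0202
```

```bash
python3 -c "
from workcell import *;from h import *
o=get_obs();plan(o,[-0.0035,0.0025],0.081,0);print(o['ft_force'])"
```

```text
shift [ 0.01 -0.13  0.05] roll 0.01 now loc [2.8 2.1] z 0.0833 j6 1.58 t 18.8
[1.5322266  0.13716382 0.14627764]
```

>>> {"name": "move_arm", "arguments": {
  "motion": [
    [20,[0,-0.03,0],0],
    [20,[0,-0.06,0],0],
    [20,[0,-0.08,0],0],
    [20,[0,-0.1,0],0],
    [20,[0,-0.11,0],0],
    [20,[0,-0.12,0],0],
    [20,[0,-0.12,0],0],
    [20,[0,-0.12,0],0],
    [20,[0,-0.12,0],0],
    [20,[0,-0.12,0],0]
  ]
}}

```text
clock: 19.8
eef_pos: [0.4784, -0.0336, 0.0828]
tool_rot: [0.735, 0.679, -0.0, 0.0]
ft_force: [1.6, 0.4, 0.4]
grip_width: 0.02
```

>>> {"name": "move_arm", "arguments": {
  "motion": [
    [20,[0,-0.01,0],0],
    [20,[0,-0.02,0],0],
    [20,[0,-0.03,0],0],
    [20,[0,-0.04,0],0],
    [20,[0,-0.05,0],0],
    [20,[0,-0.05,0],0],
    [20,[0,-0.05,0],0],
    [20,[0,-0.05,0],0],
    [20,[0,-0.05,0],0],
    [20,[0,-0.05,0],0]
  ]
}}

```text
clock: 20.8
eef_pos: [0.4779, -0.0336, 0.0828]
tool_rot: [0.735, 0.678, 0.001, 0.001]
ft_force: [7.5, -1.4, -4.8]
grip_width: 0.0198
```

```bash
python3 -c "
from workcell import *;from h import *
o=get_obs();plan(o,[-0.0035,0.0025],0.081,0);print(o['ft_force'])"
```

```text
shift [0.01 0.01 0.04] roll 0.01 now loc [-3.9  2. ] z 0.0828 j6 1.58 t 20.8
[ 7.4723701  -1.42199429 -4.80857184]
```

The cover is against its shut stop: the force rose and the motion stalled. The TCP span of 120.3 mm matches 110 mm travel plus 10 mm slack. I'll back off, lift and check.

>>> {"name": "move_arm", "arguments": {
  "motion": [
    [20,[0,0.06,0],0],
    [20,[0,0.13,0],0],
    [20,[0,0.15,0],0],
    [20,[0,0.15,0],0],
    [20,[0,0.15,-0.3],0],
    [20,[0,0.15,-0.7],0],
    [20,[-0.2,0.15,-1.2],0],
    [20,[-0.5,0.15,-1.6],0],
    [20,[-0.7,0.15,-1.8],0],
    [20,[-0.7,0.15,-1.8],0]
  ]
}}

```text
clock: 21.8
eef_pos: [0.4813, -0.0699, 0.174]
tool_rot: [0.735, 0.678, 0.001, 0.001]
ft_force: [0.4, 0.1, -0.3]
grip_width: 0.0195
```

>>> {"name": "move_arm", "arguments": {
  "motion": [
    [20,[0,0,0],0],
    [20,[0,0,0],0],
    [20,[0,0,0],0],
    [20,[0,0,0],0],
    [20,[0,0,0],0],
    [20,[0,0,0],0],
    [20,[0,0,0],0],
    [20,[0,0,0],0],
    [20,[0,0,0],0],
    [20,[0,0,0],0]
  ]
}}

```text
clock: 22.8
eef_pos: [0.4807, -0.0689, 0.1728]
tool_rot: [0.735, 0.679, 0.0, 0.0]
ft_force: [-0.0, 0.4, 0.0]
grip_width: 0.0201
```

```bash
python3 -c "
from workcell import *;from h import *
import pickle
o=get_obs();plan(o,[-0.0035,0.0025],0.081,0);print(o['ft_force'])
c=camera('wrist');cv2.imwrite('pics/w8.png',c['color'][:,:,::-1])
c.pop('color');pickle.dump((o,c),open('w8.pkl','wb'))
cv2.imwrite('pics/s8.png',camera('scene')['color'][:,:,::-1])"
```

```text
shift [ 0.71 -0.1   1.84] roll 0.01 now loc [  1.7 -32.9] z 0.1728 j6 1.51 t 22.8
[-0.04475184  0.35126762  0.03784128]
```

View pics/w8.png

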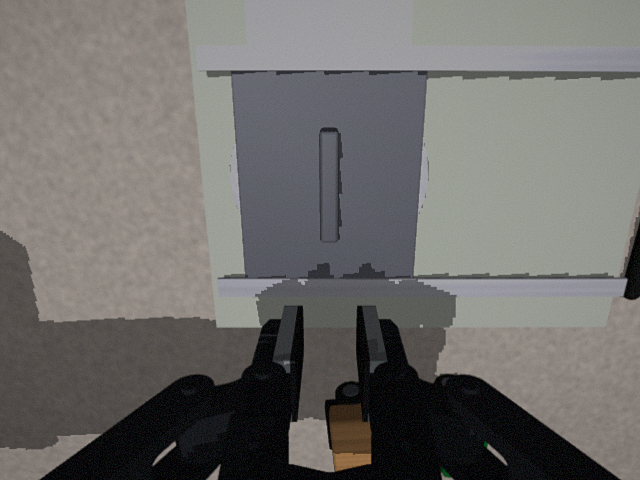

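View pics/s8.png

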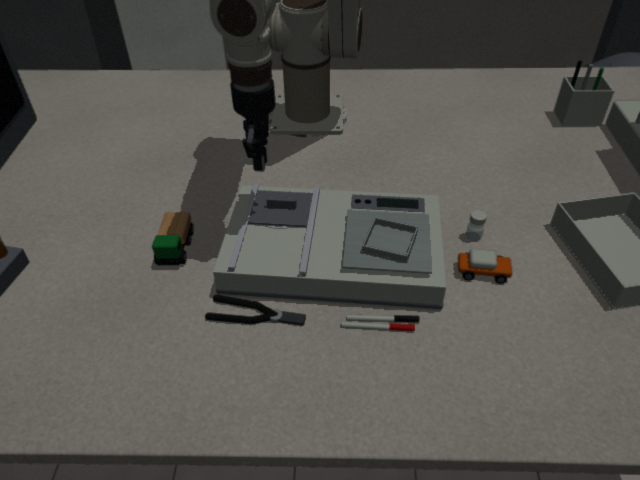

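The cover is over the well, with slivers of ring showing evenly at both sides (x≈234 and 426). The dish and everything else are where they were. One last check of the plate's edges, then I'll hand in.

```bash
python3 -c "
from workcell import *;from h import *
import pickle
o,c=pickle.load(open('w8.pkl','rb'))
print([(loc(p)-[.0017,.0026]).round(4) for p in cast(c,[(238,175),(421,175)],.073,o)],[(loc(p)-[.0017,.0026]).round(4) for p in cast(c,[(329.5,185)],.095,o)])
print(job_done(),get_obs()['clock'])"
```

```text
[array([-0.052 ,  0.0035]), array([0.0525, 0.0036])] [array([0.0003, 0.0024])]
the job is handed in; nothing more can be done
the job is handed in; nothing more can be done
```

The job is done and handed in, at about 23 s on the robot's clock (limit 53 s). I slid the cover fully open, turned the knob from about 0.33 to 1.10 rad to meet the mark, and slid the cover fully shut again.

- **Cover open:** the motion stalled at the stop with about 6 N. The cover's front edge was 57.8 mm from the well's centre, against 58 expected.
- **Knob and mark:** after I let go, the knob's white line read 1.105 rad and the mark 1.095–1.107 rad. Cruder readings of the knob (its outline by eye) ranged from 1.07 to 1.12 rad. Once the cover was shut the knob could not be rechecked.
- **Cover shut:** it stalled at the other stop with about 7.5 N. The plate's edges measured −52.0 and +52.5 mm about the well's centre, so it sits within about 0.3 mm of shut.
- **Rest of the bench:** in the last scene picture the dish and the other objects looked unmoved, which I judged by eye. The gripper was clear of everything, with wrist force near zero.
- **Disagreement between views:** the top camera and the wrist camera differed by 2–3 mm on the well's position. I used the wrist view for the knob and the closing.

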